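# Draw the spring pin and free the round table foot

## Task

On the games-room bench two steel table feet hang by their eyes from spring pins. Take the two-pronged fork from the tool tray and use it (not the gripper's fingers) to push the collar of the pin that carries the round foot back against its spring, until the foot drops into the trough below it; let the pin spring home. Then put the fork back where it stood in the tray, and leave the square foot hanging undisturbed.

Things in the scene. Friction and masses are not known exactly. Their poses are not given: they have to be found in the camera images.
- fork: Upright fork, 126 mm tall, 0.22 kg, on the tray's 6 mm floor (rim 22). Origin: midway between the prong tips, z up. Prongs at x ±19 (each 10 in x, 18 in y, 47 long; gap 28 wide), bridge 48 wide to z 60, wooden handle 24 (x) by 20 (y), z 60 to 126: grip it across y at z 100. It pushes with a y face. The look-alike 100 mm off has one solid 30 mm blade, no gap: not needed.
- round_pin: Level spring pin of the round foot, d 10 mm, 110 mm up. Origin: on its axis in the foot's eye; y towards the spring. Slides along y, 0 (home) to 42 mm, 3 to 8 N; frees the foot at 25 to 30; springs home. Along y at home: lugs to 22, bare neck 22 to 64 (fork goes over it from above, tips 25 below axis), collar d 48 at 64 to 72 (push it to +y), fixed housing from 117, 132 high.
- round_foot: Steel table foot, 0.16 kg: square eye (26 mm outside, 18 inside, round the pin), a 12 mm stem, and at the bottom a level round plate, d 64, 6 thick, its underside 70 below the eye. Origin: middle of the eye, 4 mm below the pin's axis while it hangs. Freed, it drops 30 mm into its bracket's trough (100 mm square, rim 24). The bracket's back plate is 122 mm high.
- square_foot: Table foot like the other but with a square plate of 58 mm, hanging on the pin of the second bracket, which is the same as the first. Origin: middle of its eye. Leave it hanging.
Things that resemble listed ones, but are neither listed nor needed, are in the scene too. Leave any turquoise look-alike of the round_foot alone. What is shaped like the part that bears round_pin but pink is not meant.

How it is judged:
By the outcome, as a careful person would: the job done as asked, in the order asked, and still so for the second after the job is handed in, with the robot touching nothing.
It also fails if it takes over 58 s, if anything falls off the work surface, if the arm or the gripper's body presses on something with over 40 N, if the wrist force passes 120 N, or if a joint passes its speed limit or range.

## Robot

A 7-joint arm with a two-finger parallel gripper is mounted at the origin on the work surface. World frame = base frame: x ahead of the robot, y to its left, z up, the work surface at z = 0. Lengths are in m, angles in rad, forces in N, time in s.
With the tool pointing down it reaches from about 0.425 to 0.875 m from the base axis. Payload 4.7 kg.
Tool frame: the origin (TCP) lies where the fingers leave the gripper's body, on its centre line; the fingertips stand 70 mm ahead of it and the grasp point (between the pads) lies 51 mm ahead of it; z points along the fingers, y is the line along which they close (so a half turn about z gives the same grasp; the last joint's range is limited). The gripper opens to 87 mm and grips with 3 to 60 N. Pads are 19 mm wide; open, the fingers measure 117 mm over their backs; the gripper's body (75 mm by 190 mm) begins 51 mm behind the grasp point.
Start: joints at [-1.114, 0.321, -0.07, 1.45, 0.023, 1.371, -0.057], TCP at [0.279, 0.587, 0.292] pointing down, gripper open.
Joint ranges: [-2.86, 2.86], [-0.3, 2.09], [-1.38, 1.24], [0.06, 2.45], [-1.56, 4.7], [0.09, 2.05], [-2.69, 2.69]. Speed limits (rad/s): [2.57, 2.57, 3.14, 3.14, 3.14, 3.14, 3.14].

## Interface

Orientations are given as a 3x3 rotation matrix whose columns are the frame's x, y, z axes.
In Python, from rig import status, cams, manip gives the robot as it stands. The module is installed in compiled form; this text tells all that it offers.
- The arm moves only by the shell command python3 -m jog 'ROWS' [FORCE]. ROWS is JSON, a list of rows, each an object of numbers: "tx", "ty", "tz": the shift along the tool's x, y, z in cm; "twist": the turn about the tool's z in rad; "hand": the opening, from -1 (shut) to 1 (fully open), so that 0 is half open. A call has 1 to 20 rows; each row shifts and turns the commanded pose from where the row before left it, along the tool's axes as they then stand; what a row does not reach is not made up. A row lasts 1/10 s, in which the tool goes at most 50 mm and 8.59 degrees, less where a joint would pass 70% of its speed; a pose out of reach is approached as far as the arm can. A call is refused whole if a number of a shift passes 5 or a number of a turn 0.15, either way. A call with a gripper value outside its range is refused whole. The fingers move at their own pace and stop on an object; FORCE is the grip in N (left out, the last holds). Time passes only in rows, so rows that do not move let the fingers close. It gives the time, the measured TCP pose, the force, the opening and the grip force at its end, in the units of the state.
- status.get_obs(): the state, without advancing time (a new reading comes with each control period).
- cams.grab_frame(name): name is "side" or "top"; returns the picture (420x560x3 uint8, red, green, blue); there is no depth.
- cams.get_calibration(name): a dict with "fx", "fy", "cx", "cy" (pixels), "pose" (4x4, takes a point from camera to world coordinates). Camera axes: x right, y down, z forward; pixel columns grow to the right and rows downward; lengths in m; the calibration is good to about 2 mm. A picture is of the moment at which its call begins. get_calibration takes no time and is no camera call.
- manip.job_done(): hands the job in; it is judged then, once.
The state is a dict: "time_s": time; "joint_positions": joint angles; "qd": joint speeds; "tau": joint torques, N m; "position": TCP position; "ee_rot": TCP orientation; "contact_force": force on the tool from outside, world axes, zero at the start; "moment": the same for the moment, N m; "width": finger opening in m; "grip_force": force on a finger pad.
Only numpy, scipy, OpenCV 4.12 (cv2) and the standard library are available. Lean on these libraries where they do the work, as an engineer would, in place of code of your own. Each camera call takes 0.05 s, during which the arm holds its last target. There are 200 camera calls.

## Working session

There is one attempt and no reset: what is moved stays moved. The work goes in short steps, Python scripts to look and compute and a shell command to move; the robot and the scene stay as the last step left them, time stands still between calls to the robot, and variables do not carry over. Pictures are saved under pics/ and viewed, at most 10 in all, crops included, and the job is handed in when it is done.

```bash
mkdir -p pics
python3 - <<'E'
from rig import status,cams
import cv2,numpy as np
np.set_printoptions(precision=4,suppress=True)
for n in("top","side"):
    cv2.imwrite(f"pics/{n}0.png",cams.grab_frame(n)[:,:,::-1]); print(n,cams.get_calibration(n))
o=status.get_obs();print(o)
E
```

```text
top {'fx': 449.7382835617616, 'fy': 449.7382835617616, 'cx': 282.43894386178965, 'cy': 204.220623583333, 'pose': array([[ 0.0029, -0.9993,  0.0363,  0.4552],
       [-1.    , -0.0025,  0.0094, -0.1103],
       [-0.0093, -0.0363, -0.9993,  1.1381],
       [ 0.    ,  0.    ,  0.    ,  1.    ]])}
side {'fx': 495.186488483059, 'fy': 495.186488483059, 'cx': 278.40677332021676, 'cy': 205.63547669860344, 'pose': array([[ 0.9791, -0.1551,  0.1318,  0.3652],
       [-0.2032, -0.7797,  0.5923, -0.8116],
       [ 0.0109, -0.6067, -0.7949,  1.0149],
       [ 0.    ,  0.    ,  0.    ,  1.    ]])}
{'time_s': 0.1, 'joint_positions': array([-1.1139,  0.3217, -0.0701,  1.4516,  0.0226,  1.3708, -0.0569]), 'qd': array([-0.0006, -0.0007,  0.0008, -0.0023,  0.0005,  0.0015,  0.0007]), 'tau': array([  0.    , -49.2574,  -0.4055, -31.3396,  -0.0642,   0.0395,
         0.0001]), 'position': array([0.2784, 0.5869, 0.2913]), 'ee_rot': array([[-0.9036,  0.4285, -0.0007],
       [ 0.4285,  0.9036, -0.0016],
       [-0.    , -0.0017, -1.    ]]), 'contact_force': array([-0.6864, -0.2749,  0.1624]), 'moment': array([-0.0265, -0.0136,  0.0203]), 'grip_force': 0.0, 'width': 0.08701258150610232}
```

View pics/top0.png

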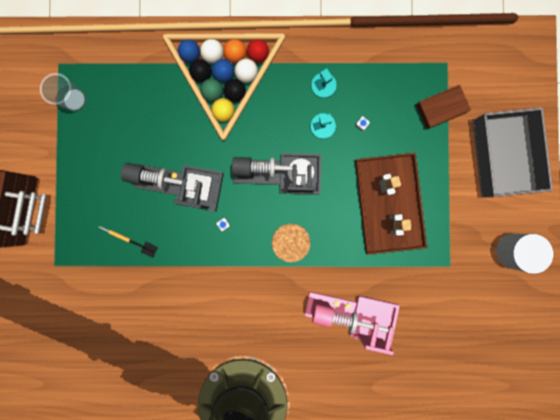

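View pics/side0.png

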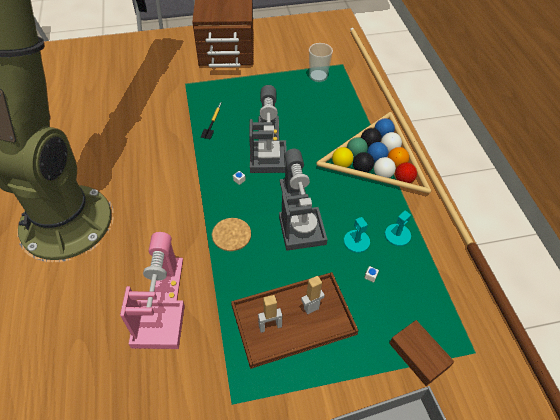

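The top view has the grey brackets at (300,172), with a round plate, and (198,188), with a square plate. The pink bracket at (355,322) and the turquoise feet at (323,84) and (323,125) are decoys. The tools stand in the tray at (388,184) and (399,224) top, and (313,295) and (267,312) side. Next is one close crop to tell the fork from the blade and to see the pin.

Run:
```python
import cv2,numpy as np
t=cv2.imread("pics/top0.png");s=cv2.imread("pics/side0.png")
def c(im,x,y,w,h,k): return cv2.resize(im[y:y+h,x:x+w],(w*k,h*k),interpolation=cv2.INTER_CUBIC)
A=np.hstack([c(t,225,140,100,75,4),c(t,350,150,100,75,4)])
B=np.hstack([c(s,265,145,100,75,4)*1,c(s,235,265,100,75,4)])
cv2.imwrite("pics/crop1.png",np.vstack([A,B]))
```

```text
(no output)
```

View pics/crop1.png

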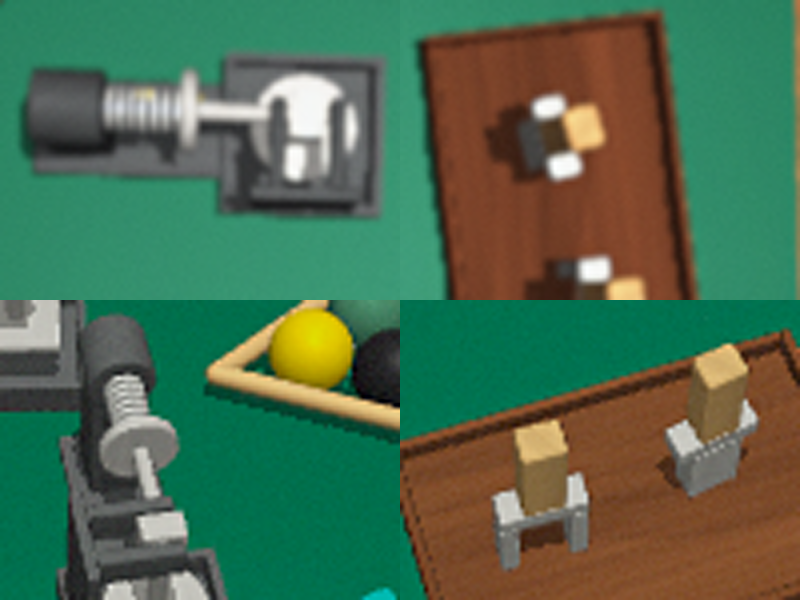

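The crop shows the solid blade at (388,184) and the fork with the gap at top (399,224) / side (267,312). The round plate hangs on the bracket at top (300,172). Its pin runs left to a collar at about (272,168) and a housing at (241,168). Measuring now.

```bash
cat > h.py <<'E'
import numpy as np,cv2
from rig import cams,status
np.set_printoptions(precision=4,suppress=True)
def ray(n,u,v):
    c=cams.get_calibration(n);P=c["pose"]
    return P[:3,3],P[:3,:3]@np.array([(u-c["cx"])/c["fx"],(v-c["cy"])/c["fy"],1.])
def plane(n,uv,z):
    o,d=ray(n,*uv);return o+d*(z-o[2])/d[2]
def proj(n,p):
    c=cams.get_calibration(n);P=c["pose"];q=P[:3,:3].T@(np.asarray(p)-P[:3,3])
    return np.array([c["cx"]+c["fx"]*q[0]/q[2],c["cy"]+c["fy"]*q[1]/q[2]])
def tri(a,b):
    (o1,d1),(o2,d2)=ray("top",*a),ray("side",*b)
    s=np.linalg.lstsq(np.c_[d1,-d2],o2-o1,rcond=None)[0]
    p,q=o1+s[0]*d1,o2+s[1]*d2;return (p+q)/2,np.linalg.norm(p-q)
def blobs(im,box,f,amin=6):
    x,y,w,h=box;r=im[y:y+h,x:x+w].astype(int);m=f(r[...,0],r[...,1],r[...,2]).astype(np.uint8)
    cs,_=cv2.findContours(m,cv2.RETR_EXTERNAL,cv2.CHAIN_APPROX_NONE);out=[]
    n,l,st,ce=cv2.connectedComponentsWithStats(m,connectivity=4)
    for i in range(1,n):
        if st[i,4]>=amin:
            ys,xs=np.nonzero(l==i);rc=cv2.minAreaRect(np.c_[xs,ys].astype(np.float32))
            out.append((ce[i]+[x,y],st[i,4],np.array(rc[1]),rc[2],st[i,:4]+[x,y,0,0]))
    return out
E
python3 - <<'E'
from h import *
t=cv2.imread("pics/top0.png")[:,:,::-1];s=cv2.imread("pics/side0.png")[:,:,::-1]
wood=lambda r,g,b:(r>195)&(r-b>60)&(g>140)
white=lambda r,g,b:(r>150)&(abs(r-b)<40)&(abs(r-g)<30)
for b in blobs(t,(382,208,36,34),wood): print("handle",b,plane("top",b[0],.132))
for b in blobs(t,(382,208,36,34),white): print("bridge",b,plane("top",b[0],.066))
# bracket: rows of neck / collar / spring
W=white(*[t[...,i].astype(int) for i in range(3)])
print("collar cols",[(c,np.nonzero(W[150:190,c])[0]+150) for c in range(250,296,2)])
for b in blobs(s,(245,275,50,60),wood): print("side handle",b)
print(t[205:243,398][:,:].tolist())
E
```

```text
handle (array([406.2   , 224.5882]), np.int32(85), array([10.,  8.]), 90.0, array([402, 220,   9,  11])) [ 0.447  -0.3769  0.132 ]
bridge (array([398.4468, 216.8298]), np.int32(47), array([6., 7.]), 90.0, array([395, 214,   8,   7])) [ 0.4649 -0.3761  0.066 ]
bridge (array([399.3636, 232.3864]), np.int32(44), array([5., 7.]), 90.0, array([396, 230,   8,   6])) [ 0.428 -0.378  0.066]
collar cols [(250, array([], dtype=int64)), (252, array([163, 164, 165, 166, 167, 168, 169])), (254, array([163, 164, 165, 166, 167, 168, 169])), (256, array([164, 165, 166, 167, 168])), (258, array([163, 164, 165, 166, 167, 168, 169])), (260, array([162, 163, 164, 165, 166, 167, 168, 169, 170])), (262, array([164, 165, 166, 167, 168, 169])), (264, array([164, 165, 166, 167, 168, 169])), (266, array([163, 164, 165, 166, 167, 168, 169, 170])), (268, array([164, 165, 166, 167, 168, 169])), (270, array([161, 162, 163, 164, 165, 166, 167, 168, 169, 170, 171, 172])), (272, array([158, 159, 160, 161, 162, 163, 164, 165, 166, 167, 168, 169, 170,
       171, 172, 173, 174, 175])), (274, array([163, 164, 165, 166,
[... 455 characters left out ...]
69.6522, 299.7826]), np.int32(92), array([ 8.2462, 11.1566]), 75.96376037597656, array([264, 295,  13,  10]))
[[127, 70, 44], [126, 67, 43], [126, 68, 43], [127, 70, 43], [126, 66, 40], [127, 67, 40], [129, 69, 41], [127, 66, 40], [134, 84, 64], [168, 146, 136], [223, 221, 215], [244, 246, 244], [248, 249, 247], [247, 249, 247], [231, 234, 227], [154, 149, 138], [86, 69, 51], [78, 57, 34], [79, 57, 36], [78, 57, 36], [77, 57, 36], [75, 57, 36], [74, 53, 33], [80, 64, 45], [128, 121, 108], [208, 209, 201], [247, 249, 247], [250, 252, 251], [249, 251, 251], [232, 235, 234], [163, 148, 143], [116, 70, 52], [117, 61, 35], [119, 63, 38], [116, 63, 37], [117, 63, 39], [118, 62, 39], [116, 61, 36]]
```

```bash
python3 - <<'E'
from h import *
n1=plane("top",(284,167.5),.114);n2=plane("top",(256,166.2),.118)
print("neck",n1,"spring",n2)
col=plane("top",(271.7,166.7),.134);print("collar",col,"tri",tri((271.7,166.7),(299.5,180)))
d=(n2-n1)[:2];print("tilt",np.arctan2(d[0],d[1]))
# bracket direction from edges: dark trough/base bottom edge
for uv in((225,154),(321,155),(280,193),(320,194.5),(234,182.5),(278,185)): print(uv,plane("top",uv,.02))
print("tri handle",tri((406.2,224.6),(269.65,299.8)))
E
python3 -m jog '[{"twist":-0.124},{"twist":-0.124},{"twist":-0.124},{"twist":-0.122},{"tx":-2.5,"ty":-4},{"tx":-2.5,"ty":-4},{"tx":-2.5,"ty":-4},{"tx":-2.5,"ty":-4},{"tx":-2.5,"ty":-4},{"tx":-2.5,"ty":-4},{"tx":-2.5,"ty":-4},{"tx":-2.5,"ty":-4},{"tx":-2.5,"ty":-4},{"tx":-2.5,"ty":-4}]'
```

```text
neck [ 0.5764 -0.104   0.114 ] spring [ 0.5788 -0.0402  0.118 ]
collar [ 0.5758 -0.0765  0.134 ] tri (array([ 0.5786, -0.076 ,  0.1155]), np.float64(0.0011550044518033463))
tilt 0.037387677434503025
(225, 154) [0.6212 0.0442 0.02  ]
(321, 155) [ 0.619  -0.1957  0.02  ]
(280, 193) [ 0.5238 -0.0936  0.02  ]
(320, 194.5) [ 0.5203 -0.1932  0.02  ]
(234, 182.5) [0.5498 0.0212 0.02  ]
(278, 185) [ 0.5437 -0.0886  0.02  ]
tri handle (array([ 0.4474, -0.3771,  0.1312]), np.float64(0.0006827014703320783))schema error: expected keys tx, ty, tz, twist, hand
```

```bash
python3 -m jog '[{"tx":0,"ty":0,"tz":0,"twist":-0.124,"hand":1},{"tx":0,"ty":0,"tz":0,"twist":-0.124,"hand":1},{"tx":0,"ty":0,"tz":0,"twist":-0.124,"hand":1},{"tx":0,"ty":0,"tz":0,"twist":-0.122,"hand":1},{"tx":-2.5,"ty":-4,"tz":0,"twist":0,"hand":1},{"tx":-2.5,"ty":-4,"tz":0,"twist":0,"hand":1},{"tx":-2.5,"ty":-4,"tz":0,"twist":0,"hand":1},{"tx":-2.5,"ty":-4,"tz":0,"twist":0,"hand":1},{"tx":-2.5,"ty":-4,"tz":0,"twist":0,"hand":1},{"tx":-2.5,"ty":-4,"tz":0,"twist":0,"hand":1},{"tx":-2.5,"ty":-4,"tz":0,"twist":0,"hand":1},{"tx":-2.5,"ty":-4,"tz":0,"twist":0,"hand":1},{"tx":-2.5,"ty":-4,"tz":0,"twist":0,"hand":1},{"tx":-2.5,"ty":-4,"tz":0,"twist":0,"hand":1}]'
```

```text
time_s: 1.5
position: [0.5493, 0.1989, 0.292]
ee_rot: [[-0.999, -0.051, -0.0], [-0.051, 0.999, 0.0], [0.0, 0.0, -1.0]]
contact_force: [1.3, 0.2, 0.8]
width: 0.0873
grip_force: 0.0
```

```bash
python3 -m jog '[{"tx":0.875,"ty":-3.8,"tz":0,"twist":0,"hand":1},{"tx":0.875,"ty":-3.8,"tz":0,"twist":0,"hand":1},{"tx":0.875,"ty":-3.8,"tz":0,"twist":0,"hand":1},{"tx":0.875,"ty":-3.8,"tz":0,"twist":0,"hand":1},{"tx":0.875,"ty":-3.8,"tz":0,"twist":0,"hand":1},{"tx":0.875,"ty":-3.8,"tz":0,"twist":0,"hand":1},{"tx":0.875,"ty":-3.8,"tz":0,"twist":0,"hand":1},{"tx":0.875,"ty":-3.8,"tz":0,"twist":0,"hand":1},{"tx":0.875,"ty":-3.8,"tz":0,"twist":0,"hand":1},{"tx":0.875,"ty":-3.8,"tz":0,"twist":0,"hand":1},{"tx":0.875,"ty":-3.8,"tz":0,"twist":0,"hand":1},{"tx":0.875,"ty":-3.8,"tz":0,"twist":0,"hand":1},{"tx":0.875,"ty":-3.8,"tz":0,"twist":0,"hand":1},{"tx":0.875,"ty":-3.8,"tz":0,"twist":0,"hand":1},{"tx":0.875,"ty":-3.8,"tz":0,"twist":0,"hand":1},{"tx":0,"ty":0,"tz":0,"twist":0,"hand":1}]'
```

```text
time_s: 3.1
position: [0.4433, -0.3812, 0.292]
ee_rot: [[-0.999, -0.042, -0.002], [-0.042, 0.999, -0.004], [0.003, -0.004, -1.0]]
contact_force: [-0.6, -0.3, -0.0]
width: 0.0869
grip_force: 0.0
```

```bash
python3 -m jog '[{"tx":0,"ty":0,"tz":3,"twist":0,"hand":1},{"tx":0,"ty":0,"tz":3,"twist":0,"hand":1},{"tx":0,"ty":0,"tz":2,"twist":0,"hand":1},{"tx":0,"ty":0,"tz":0,"twist":0,"hand":1},{"tx":0,"ty":0,"tz":0,"twist":0,"hand":1}]'
python3 - <<'E'
from h import *
o=status.get_obs();print(o["position"],o["ee_rot"],o["qd"])
E
```

```text
time_s: 3.6
position: [0.447, -0.3749, 0.2124]
ee_rot: [[-0.999, -0.052, -0.0], [-0.052, 0.999, 0.0], [0.0, 0.0, -1.0]]
contact_force: [0.1, -0.7, -0.0]
width: 0.0871
grip_force: 0.0
[ 0.447  -0.3749  0.2124] [[-0.9987 -0.0516 -0.0004]
 [-0.0516  0.9987  0.0003]
 [ 0.0004  0.0003 -1.    ]] [ 0.0024 -0.0157  0.0093 -0.0291  0.0015 -0.0028  0.0012]
```

Settled 2 mm off in y. Descend and close with a firm grip.

```bash
python3 -m jog '[{"tx":0,"ty":-0.2,"tz":2,"twist":0,"hand":1},{"tx":0,"ty":0,"tz":2,"twist":0,"hand":1},{"tx":0,"ty":0,"tz":1.5,"twist":0,"hand":1},{"tx":0,"ty":0,"tz":0,"twist":0,"hand":1},{"tx":0,"ty":0,"tz":0,"twist":0,"hand":-1},{"tx":0,"ty":0,"tz":0,"twist":0,"hand":-1},{"tx":0,"ty":0,"tz":0,"twist":0,"hand":-1},{"tx":0,"ty":0,"tz":0,"twist":0,"hand":-1},{"tx":0,"ty":0,"tz":0,"twist":0,"hand":-1},{"tx":0,"ty":0,"tz":0,"twist":0,"hand":-1},{"tx":0,"ty":0,"tz":0,"twist":0,"hand":-1},{"tx":0,"ty":0,"tz":0,"twist":0,"hand":-1},{"tx":0,"ty":0,"tz":0,"twist":0,"hand":-1},{"tx":0,"ty":0,"tz":0,"twist":0,"hand":-1}]' 40
```

```text
time_s: 5.0
position: [0.4469, -0.3773, 0.1572]
ee_rot: [[-0.999, -0.051, 0.0], [-0.051, 0.999, 0.0], [-0.0, 0.0, -1.0]]
contact_force: [-1.1, -0.7, 0.9]
width: 0.0197
grip_force: 39.8
```

```bash
python3 -m jog '[{"tx":0,"ty":0,"tz":-2,"twist":0,"hand":-1},{"tx":0,"ty":0,"tz":-3,"twist":0,"hand":-1},{"tx":0,"ty":0,"tz":-3,"twist":0,"hand":-1},{"tx":0,"ty":0,"tz":-3,"twist":0,"hand":-1},{"tx":0,"ty":0,"tz":-3,"twist":0,"hand":-1},{"tx":0,"ty":0,"tz":-2,"twist":0,"hand":-1},{"tx":0,"ty":0,"tz":0,"twist":0,"hand":-1},{"tx":-1.44,"ty":2.69,"tz":0,"twist":0,"hand":-1},{"tx":-1.44,"ty":2.69,"tz":0,"twist":0,"hand":-1},{"tx":-1.44,"ty":2.69,"tz":0,"twist":0,"hand":-1},{"tx":-1.44,"ty":2.69,"tz":0,"twist":0,"hand":-1},{"tx":-1.44,"ty":2.69,"tz":0,"twist":0,"hand":-1},{"tx":-1.44,"ty":2.69,"tz":0,"twist":0,"hand":-1},{"tx":-1.44,"ty":2.69,"tz":0,"twist":0,"hand":-1},{"tx":-1.44,"ty":2.69,"tz":0,"twist":0,"hand":-1},{"tx":-1.44,"ty":2.69,"tz":0,"twist":0,"hand":-1},{"tx":-1.44,"ty":2.69,"tz":0,"twist":0,"hand":-1},{"tx":0,"ty":0,"tz":0,"twist":0.085,"hand":-1},{"tx":0,"ty":0,"tz":0,"twist":0,"hand":-1},{"tx":0,"ty":0,"tz":0,"twist":0,"hand":-1}]'
python3 - <<'E'
from h import *
cv2.imwrite("pics/side1.png",cams.grab_frame("side")[:,:,::-1])
s=cv2.imread("pics/side1.png")[60:260,180:430];cv2.imwrite("pics/c2.png",cv2.resize(s,None,fx=3,fy=3,interpolation=cv2.INTER_CUBIC))
for p in((.577,-.101,.110),(.577,-.08,.110),(.577,-.144,.11)): print((proj("side",p)-[180,60])*3)
E
```

```text
time_s: 7.0
position: [0.5762, -0.1021, 0.3158]
ee_rot: [[-0.999, 0.033, -0.002], [0.033, 0.999, -0.001], [0.002, -0.001, -1.0]]
contact_force: [0.1, 0.1, -3.3]
width: 0.0199
grip_force: 39.8
[362.7413 388.7155]
[356.6601 368.6196]
[375.6064 431.2293]
```

View pics/c2.png

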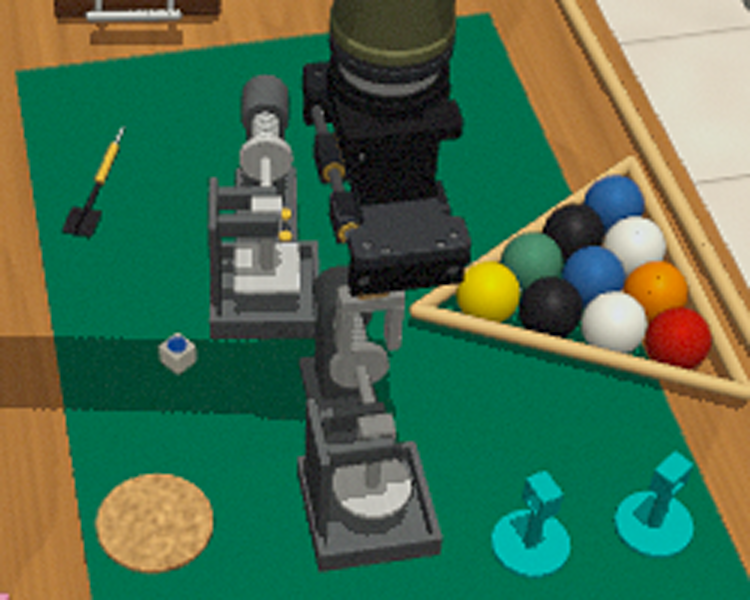

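The crop shows the fork held upright above the round foot's bracket. The neck at about (366,388) matches the predicted (363,389), and the collar is at (358,366). Lowering over the neck.

```bash
python3 -m jog '[{"tx":-0.1,"ty":0.1,"tz":1,"twist":0,"hand":-1},{"tx":0,"ty":0,"tz":1,"twist":0,"hand":-1},{"tx":0,"ty":0,"tz":1,"twist":0,"hand":-1},{"tx":0,"ty":0,"tz":1,"twist":0,"hand":-1},{"tx":0,"ty":0,"tz":0.8,"twist":0,"hand":-1},{"tx":0,"ty":0,"tz":0,"twist":0,"hand":-1},{"tx":0,"ty":0,"tz":0,"twist":0,"hand":-1}]'
```

```text
time_s: 7.75
position: [0.578, -0.1003, 0.2692]
ee_rot: [[-0.999, 0.034, -0.0], [0.034, 0.999, 0.0], [0.0, 0.0, -1.0]]
contact_force: [0.3, -0.1, -2.2]
width: 0.0198
grip_force: 39.8
```

```bash
python3 -m jog '[{"tx":0,"ty":0,"tz":0.8,"twist":0,"hand":-1},{"tx":0,"ty":0,"tz":0.8,"twist":0,"hand":-1},{"tx":0,"ty":0,"tz":0.8,"twist":0,"hand":-1},{"tx":0,"ty":0,"tz":0.8,"twist":0,"hand":-1},{"tx":0,"ty":0,"tz":0,"twist":0,"hand":-1},{"tx":0,"ty":0,"tz":0,"twist":0,"hand":-1}]'
python3 - <<'E'
from h import *
for n in("side","top"): cv2.imwrite(f"pics/{n}2.png",cams.grab_frame(n)[:,:,::-1])
s=cv2.imread("pics/side2.png")[130:250,270:370];t=cv2.imread("pics/top2.png")[130:250,230:330]
cv2.imwrite("pics/c3.png",cv2.resize(np.hstack([s,t]),None,fx=4,fy=4,interpolation=cv2.INTER_CUBIC))
E
```

```text
time_s: 8.35
position: [0.5779, -0.1003, 0.237]
ee_rot: [[-0.999, 0.034, -0.0], [0.034, 0.999, 0.0], [0.0, -0.0, -1.0]]
contact_force: [0.0, -0.5, -2.4]
width: 0.0199
grip_force: 39.8
```

View pics/c3.png

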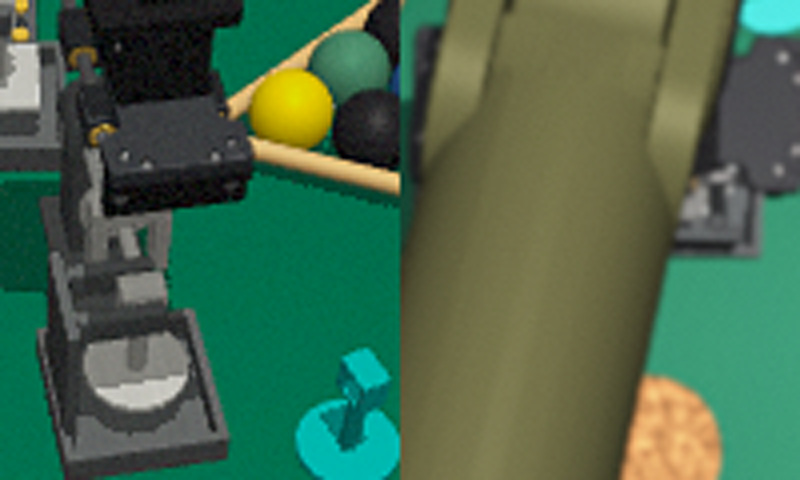

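The fork straddles the neck: prongs at crop (100,225) and (158,225), pin between them, no contact force. Push towards +y.

```bash
python3 -m jog '[{"tx":0,"ty":0.5,"tz":0,"twist":0,"hand":-1},{"tx":0,"ty":0.5,"tz":0,"twist":0,"hand":-1},{"tx":0,"ty":0.5,"tz":0,"twist":0,"hand":-1},{"tx":0,"ty":0.5,"tz":0,"twist":0,"hand":-1},{"tx":0,"ty":0,"tz":0,"twist":0,"hand":-1},{"tx":0,"ty":0,"tz":0,"twist":0,"hand":-1}]'; python3 -m jog '[{"tx":0,"ty":0.5,"tz":0,"twist":0,"hand":-1},{"tx":0,"ty":0.5,"tz":0,"twist":0,"hand":-1},{"tx":0,"ty":0.4,"tz":0,"twist":0,"hand":-1},{"tx":0,"ty":0.4,"tz":0,"twist":0,"hand":-1},{"tx":0,"ty":0,"tz":0,"twist":0,"hand":-1},{"tx":0,"ty":0,"tz":0,"twist":0,"hand":-1}]';python3 - <<'E'
from h import *
for n in("side",): cv2.imwrite(f"pics/{n}3.png",cams.grab_frame(n)[:,:,::-1])
s=np.hstack([cv2.imread(f"pics/side{k}.png")[130:250,270:370] for k in (2,3)])
cv2.imwrite("pics/c4.png",cv2.resize(s,None,fx=4,fy=4,interpolation=cv2.INTER_CUBIC))
E
```

```text
time_s: 9.05
position: [0.5787, -0.0811, 0.2375]
ee_rot: [[-0.999, 0.034, 0.001], [0.034, 0.999, -0.001], [-0.001, -0.001, -1.0]]
contact_force: [-0.5, -4.6, 0.2]
width: 0.0198
grip_force: 39.9
time_s: 9.65
position: [0.5793, -0.0641, 0.2376]
ee_rot: [[-0.999, 0.035, 0.001], [0.035, 0.999, -0.002], [-0.001, -0.002, -1.0]]
contact_force: [-0.5, -5.2, -0.8]
width: 0.0194
grip_force: 39.9
```

View pics/c4.png

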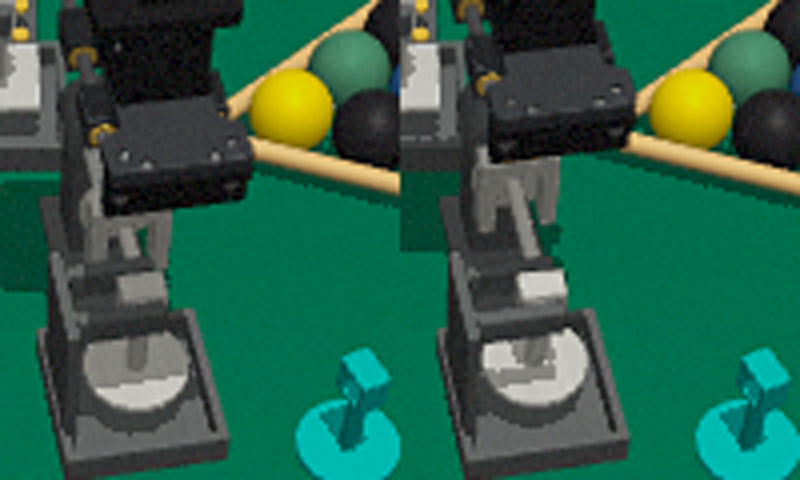

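The fork carries the collar at 5 N and the foot still hangs (eye at (540,285) in the right half). About 8 mm more.

```bash
python3 -m jog '[{"tx":0,"ty":0.3,"tz":0,"twist":0,"hand":-1},{"tx":0,"ty":0.3,"tz":0,"twist":0,"hand":-1},{"tx":0,"ty":0.3,"tz":0,"twist":0,"hand":-1},{"tx":0,"ty":0,"tz":0,"twist":0,"hand":-1},{"tx":0,"ty":0,"tz":0,"twist":0,"hand":-1},{"tx":0,"ty":0,"tz":0,"twist":0,"hand":-1},{"tx":0,"ty":0,"tz":0,"twist":0,"hand":-1}]';python3 - <<'E'
from h import *
for n in("side",): cv2.imwrite(f"pics/{n}4.png",cams.grab_frame(n)[:,:,::-1])
s=np.hstack([cv2.imread(f"pics/side{k}.png")[130:250,270:370] for k in (3,4)])
cv2.imwrite("pics/c5.png",cv2.resize(s,None,fx=4,fy=4,interpolation=cv2.INTER_CUBIC))
E
```

```text
time_s: 10.4
position: [0.5795, -0.0557, 0.2376]
ee_rot: [[-0.999, 0.036, 0.0], [0.036, 0.999, -0.003], [-0.001, -0.003, -1.0]]
contact_force: [-0.4, -7.0, -0.3]
width: 0.0194
grip_force: 39.9
```

View pics/c5.png

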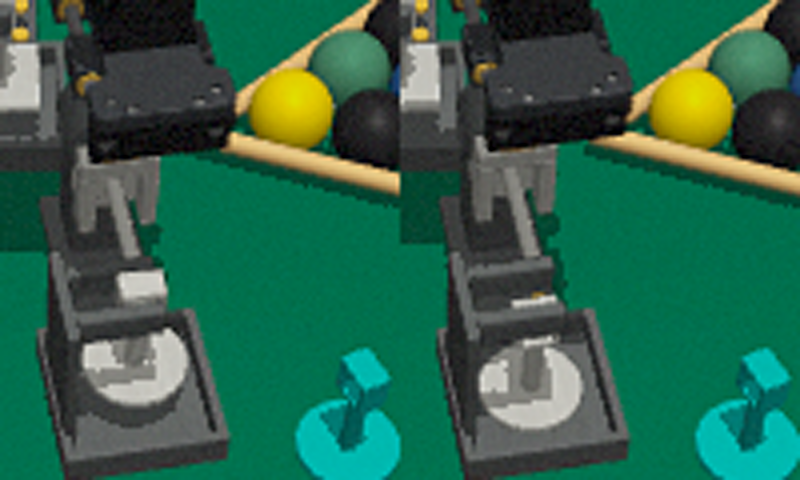

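The foot has dropped: its plate is at (530,385) on the trough floor and the eye is now below the lug bar. Back off slowly so the pin returns, then lift clear.

```bash
python3 -m jog '[{"tx":0,"ty":-0.5,"tz":0,"twist":0,"hand":-1},{"tx":0,"ty":-0.5,"tz":0,"twist":0,"hand":-1},{"tx":0,"ty":-0.5,"tz":0,"twist":0,"hand":-1},{"tx":0,"ty":-0.5,"tz":0,"twist":0,"hand":-1},{"tx":0,"ty":-0.5,"tz":0,"twist":0,"hand":-1},{"tx":0,"ty":-0.5,"tz":0,"twist":0,"hand":-1},{"tx":0,"ty":-0.5,"tz":0,"twist":0,"hand":-1},{"tx":0,"ty":-0.5,"tz":0,"twist":0,"hand":-1},{"tx":0,"ty":-0.5,"tz":0,"twist":0,"hand":-1},{"tx":0,"ty":0,"tz":0,"twist":0,"hand":-1},{"tx":0,"ty":0,"tz":0,"twist":0,"hand":-1},{"tx":0,"ty":0,"tz":0,"twist":0,"hand":-1}]'
```

```text
time_s: 11.65
position: [0.5781, -0.0975, 0.2371]
ee_rot: [[-0.999, 0.033, -0.0], [0.033, 0.999, 0.001], [0.0, 0.001, -1.0]]
contact_force: [-0.0, -0.1, -1.4]
width: 0.0198
grip_force: 39.8
```

```bash
python3 -m jog '[{"tx":0,"ty":0,"tz":-1,"twist":0,"hand":-1},{"tx":0,"ty":0,"tz":-1.5,"twist":0,"hand":-1},{"tx":0,"ty":0,"tz":-2,"twist":0,"hand":-1},{"tx":0,"ty":0,"tz":-2,"twist":0,"hand":-1},{"tx":0,"ty":0,"tz":-1.5,"twist":0,"hand":-1},{"tx":0,"ty":0,"tz":0,"twist":0,"hand":-1},{"tx":0,"ty":0,"tz":0,"twist":-0.085,"hand":-1},{"tx":1.45,"ty":-2.725,"tz":0,"twist":0,"hand":-1},{"tx":1.45,"ty":-2.725,"tz":0,"twist":0,"hand":-1},{"tx":1.45,"ty":-2.725,"tz":0,"twist":0,"hand":-1},{"tx":1.45,"ty":-2.725,"tz":0,"twist":0,"hand":-1},{"tx":1.45,"ty":-2.725,"tz":0,"twist":0,"hand":-1},{"tx":1.45,"ty":-2.725,"tz":0,"twist":0,"hand":-1},{"tx":1.45,"ty":-2.725,"tz":0,"twist":0,"hand":-1},{"tx":1.45,"ty":-2.725,"tz":0,"twist":0,"hand":-1},{"tx":1.45,"ty":-2.725,"tz":0,"twist":0,"hand":-1},{"tx":1.45,"ty":-2.725,"tz":0,"twist":0,"hand":-1},{"tx":0,"ty":0,"tz":0,"twist":0,"hand":-1},{"tx":0,"ty":0,"tz":0,"twist":0,"hand":-1},{"tx":0,"ty":0,"tz":0,"twist":0,"hand":-1}]'
python3 - <<'E'
from h import *
cv2.imwrite("pics/side5.png",cams.grab_frame("side")[:,:,::-1]);o=status.get_obs();print(o["position"],o["ee_rot"][:2,:2])
s=cv2.imread("pics/side5.png")[60:360,190:440];s=cv2.resize(s,None,fx=2,fy=2,interpolation=cv2.INTER_CUBIC);cv2.imwrite("pics/c6.png",s)
E
```

```text
time_s: 13.65
position: [0.4479, -0.3767, 0.3167]
ee_rot: [[-0.999, -0.053, -0.0], [-0.053, 0.999, 0.001], [0.0, 0.001, -1.0]]
contact_force: [0.6, 1.1, -2.5]
width: 0.0196
grip_force: 39.8
[ 0.4481 -0.3764  0.3168] [[-0.9986 -0.0536]
 [-0.0536  0.9986]]
```

View pics/c6.png

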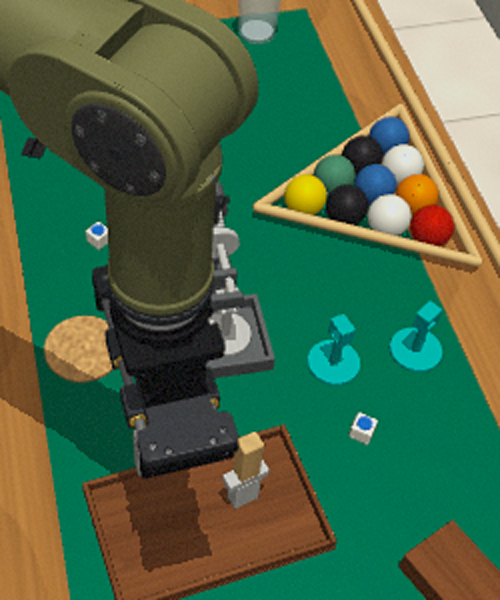

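Foot lies in the trough; the fork is over its tray spot. Lower, slowly at the end.

```bash
python3 -m jog '[{"tx":0.1,"ty":-0.07,"tz":2,"twist":0,"hand":-1},{"tx":0,"ty":0,"tz":3,"twist":0,"hand":-1},{"tx":0,"ty":0,"tz":3,"twist":0,"hand":-1},{"tx":0,"ty":0,"tz":3,"twist":0,"hand":-1},{"tx":0,"ty":0,"tz":2,"twist":0,"hand":-1},{"tx":0,"ty":0,"tz":1,"twist":0,"hand":-1},{"tx":0,"ty":0,"tz":0.7,"twist":0,"hand":-1},{"tx":0,"ty":0,"tz":0,"twist":0,"hand":-1},{"tx":0,"ty":0,"tz":0.4,"twist":0,"hand":-1},{"tx":0,"ty":0,"tz":0.4,"twist":0,"hand":-1},{"tx":0,"ty":0,"tz":0.2,"twist":0,"hand":-1},{"tx":0,"ty":0,"tz":0.2,"twist":0,"hand":-1},{"tx":0,"ty":0,"tz":0,"twist":0,"hand":-1},{"tx":0,"ty":0,"tz":0,"twist":0,"hand":-1},{"tx":0,"ty":0,"tz":0,"twist":0,"hand":-1}]'
```

```text
time_s: 15.2
position: [0.4463, -0.3788, 0.1584]
ee_rot: [[-0.999, -0.051, 0.0], [-0.051, 0.999, -0.0], [-0.0, -0.0, -1.0]]
contact_force: [-0.8, -0.0, -2.4]
width: 0.02
grip_force: 39.8
```

```bash
python3 -m jog '[{"tx":-0.05,"ty":0.1,"tz":0.1,"twist":0,"hand":-1},{"tx":0,"ty":0,"tz":0,"twist":0,"hand":-1},{"tx":0,"ty":0,"tz":0.05,"twist":0,"hand":-1},{"tx":0,"ty":0,"tz":0,"twist":0,"hand":-1},{"tx":0,"ty":0,"tz":0,"twist":0,"hand":-1}]'
```

```text
time_s: 15.7
position: [0.4468, -0.3776, 0.1572]
ee_rot: [[-0.999, -0.051, 0.0], [-0.051, 0.999, 0.0], [-0.0, 0.0, -1.0]]
contact_force: [-0.1, 1.1, 3.6]
width: 0.0201
grip_force: 39.8
```

Contact with the floor (+3.6 N) at the original pose. Open, rise, and move off for a look.

```bash
python3 -m jog '[{"tx":0,"ty":0,"tz":0,"twist":0,"hand":-0.3},{"tx":0,"ty":0,"tz":0,"twist":0,"hand":-0.3},{"tx":0,"ty":0,"tz":0,"twist":0,"hand":0.5},{"tx":0,"ty":0,"tz":0,"twist":0,"hand":1},{"tx":0,"ty":0,"tz":0,"twist":0,"hand":1},{"tx":0,"ty":0,"tz":0,"twist":0,"hand":1},{"tx":0,"ty":0,"tz":0,"twist":0,"hand":1},{"tx":0,"ty":0,"tz":-1,"twist":0,"hand":1},{"tx":0,"ty":0,"tz":-2,"twist":0,"hand":1},{"tx":0,"ty":0,"tz":-3,"twist":0,"hand":1},{"tx":0,"ty":0,"tz":-3,"twist":0,"hand":1},{"tx":0,"ty":0,"tz":-3,"twist":0,"hand":1},{"tx":0,"ty":0,"tz":-3,"twist":0,"hand":1},{"tx":0,"ty":0,"tz":0,"twist":0,"hand":1}]'
python3 -m jog '[{"tx":-0.875,"ty":3.8,"tz":0,"twist":0,"hand":1},{"tx":-0.875,"ty":3.8,"tz":0,"twist":0,"hand":1},{"tx":-0.875,"ty":3.8,"tz":0,"twist":0,"hand":1},{"tx":-0.875,"ty":3.8,"tz":0,"twist":0,"hand":1},{"tx":-0.875,"ty":3.8,"tz":0,"twist":0,"hand":1},{"tx":-0.875,"ty":3.8,"tz":0,"twist":0,"hand":1},{"tx":-0.875,"ty":3.8,"tz":0,"twist":0,"hand":1},{"tx":-0.875,"ty":3.8,"tz":0,"twist":0,"hand":1},{"tx":-0.875,"ty":3.8,"tz":0,"twist":0,"hand":1},{"tx":-0.875,"ty":3.8,"tz":0,"twist":0,"hand":1},{"tx":-0.875,"ty":3.8,"tz":0,"twist":0,"hand":1},{"tx":-0.875,"ty":3.8,"tz":0,"twist":0,"hand":1},{"tx":-0.875,"ty":3.8,"tz":0,"twist":0,"hand":1},{"tx":-0.875,"ty":3.8,"tz":0,"twist":0,"hand":1},{"tx":-0.875,"ty":3.8,"tz":0,"twist":0,"hand":1},{"tx":0,"ty":4,"tz":0,"twist":0,"hand":1},{"tx":0,"ty":4,"tz":0,"twist":0,"hand":1},{"tx":0,"ty":4,"tz":0,"twist":0,"hand":1},{"tx":0,"ty":4,"tz":0,"twist":0,"hand":1},{"tx":0,"ty":0,"tz":0,"twist":0,"hand":1}]'
python3 - <<'E'
from h import *
for n in("side","top"): cv2.imwrite(f"pics/{n}6.png",cams.grab_frame(n)[:,:,::-1])
t=cv2.imread("pics/top6.png")[:,:,::-1]
for b in blobs(t,(382,208,36,34),lambda r,g,b:(r>195)&(r-b>60)&(g>140)): print("handle",b[0],plane("top",b[0],.132))
for b in blobs(t,(382,208,36,34),lambda r,g,b:(r>150)&(abs(r-b)<40)&(abs(r-g)<30)): print("bridge",b[0])
s=cv2.imread("pics/side6.png")[80:345,225:365];t=cv2.imread("pics/top6.png")[130:263,200:430]
s=cv2.resize(s,(300,568));t=cv2.resize(t,(490,284));c=np.zeros((568,790,3),np.uint8);c[:,:300]=s;c[:284,300:]=t
c[284:,300:]=cv2.resize(cv2.imread("pics/top0.png")[130:263,200:430],(490,284))
cv2.imwrite("pics/c7.png",c)
E
```

```text
time_s: 17.1
position: [0.4478, -0.3794, 0.3122]
ee_rot: [[-0.999, -0.051, 0.008], [-0.051, 0.999, -0.004], [-0.007, -0.005, -1.0]]
contact_force: [-0.5, -1.3, 0.4]
width: 0.0869
grip_force: 0.0
time_s: 19.1
position: [0.537, 0.3656, 0.3055]
ee_rot: [[-0.998, -0.061, -0.003], [-0.061, 0.998, 0.003], [0.003, 0.003, -1.0]]
contact_force: [-0.8, -0.2, -0.1]
width: 0.0872
grip_force: 0.0
handle [406.494  224.8193] [ 0.4465 -0.3775  0.132 ]
bridge [398.58 217.  ]
bridge [399.3696 232.3696]
```

View pics/c7.png

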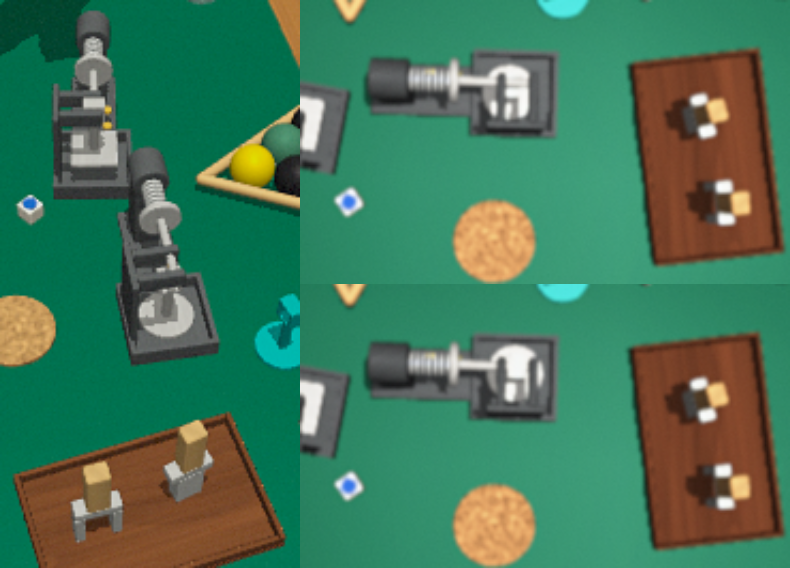

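The picture shows the fork back in place to within 1 mm (handle at (406.5,224.8) against (406.2,224.6) before). The collar is home, the round foot is in its trough and the square foot still hangs. Handing in.

```bash
python3 -c "
from rig import manip;print(manip.job_done())"
```

```text
the job is handed in; nothing more can be done
None
```

The job is done and handed in at about 19 s: I pushed the collar back with the fork, the round foot dropped into its trough, the pin sprang home, the fork is back in the tray within 1 mm, and the square foot still hangs.

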